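# Seat and clamp a copper panel in the chasing fixture

### The arm

A 6-joint arm with a two-finger parallel gripper is mounted at the origin on the work surface. World frame = base frame: x ahead of the robot, y to its left, z up, the work surface at z = 0. Lengths are in m, angles in rad, forces in N, time in s.
With the tool pointing down it reaches from about 0.3 to 0.775 m from the base axis. Payload 14.6 kg.
Tool frame: the origin (TCP) lies at the centre of the arm's flange, where the gripper is bolted on; the fingertips stand 199 mm ahead of it and the grasp point (between the pads) lies 180 mm ahead of it; z points along the fingers, y is the line along which they close (so a half turn about z gives the same grasp; the last joint's range is limited). The gripper opens to 94 mm and grips with 3 to 60 N. Pads are 16 mm wide; open, the fingers measure 119 mm over their backs; the gripper's body (75 mm by 177 mm) begins 78 mm behind the grasp point.
Start: joints at [1.159, 0.3, 1.521, -0, 1.321, -0.067], TCP at [0.186, 0.518, 0.405] pointing down, gripper open.
Joint ranges: [-3.03, 3.03], [-0.79, 2.21], [0.23, 2.52], [-1.04, 4.18], [0, 3.07], [-2.55, 2.55]. Speed limits (rad/s): [2.22, 2.22, 2.57, 3.14, 3.14, 3.14].

### API

Orientations are given as [roll, pitch, yaw] about the fixed x, y, z axes, in that order (R = Rz(yaw) Ry(pitch) Rx(roll)).
In Python, from station import ctrl gives the robot as it stands. The module is installed in compiled form; this text tells all that it offers.
- The arm moves only by the tool servo_tool, never from a script. Its argument "motion" is a list of rows, each a list of 5 numbers: the closure, from 0 (fully open) to 1 (shut), then the shift along the world's x, y, z in cm, then the turn about the world's z in degrees. A call has 1 to 20 rows; each row is the pose to reach, as a shift and turn from the pose commanded when the call began; what a row does not reach only later rows make up. A row lasts 1/8 s, in which the tool goes at most 62.5 mm and 10.7 degrees, less where a joint would pass 70% of its speed; a pose out of reach is approached as far as the arm can. A call with a gripper value outside its range is refused whole. The fingers move at their own pace and stop on an object; "squeeze" is the grip in N (left out, the last holds). Time passes only in rows, so rows that repeat a pose let the fingers close. It gives the time, the measured TCP pose, the force, the opening and the grip force at its end, in the units of the state.
- ctrl.get_obs(): the state, without advancing time (a new reading comes with each control period).
- ctrl.camera(name): name is "scene" or "side" or "wrist"; returns a dict with "image" (480x640x3 uint8, red, green, blue), "fx", "fy", "cx", "cy" (pixels), "camera_from_world" (4x4, takes a point from world to camera coordinates); the wrist camera has in their place "hand_eye" (4x4, takes a point from camera to tool coordinates, whose origin is the TCP and whose axes are the flange's). Camera axes: x right, y up, looking along -z (the intrinsics and any distortion apply to the point x, -y, -z); pixel columns grow to the right and rows downward; lengths in m; the calibration is good to about 2 mm. A picture is of the moment at which its call begins: read the wrist's pose just before it. There is no depth.
- ctrl.hand_in(): hands the job in; it is judged then, once.
The state is a dict: "time_s": time; "qpos": joint angles; "joint_vel": joint speeds; "tau": joint torques, N m; "ee_pos": TCP position; "eef_rot": TCP orientation; "force": force on the tool from outside, world axes, zero at the start; "moment": the same for the moment, N m; "grip_width": finger opening in m; "grip_force": force on a finger pad.
Only numpy, scipy, OpenCV 4.12 (cv2) and the standard library are available. Lean on these libraries where they do the work, as an engineer would, in place of code of your own. Each camera call takes 0.05 s, during which the arm holds its last target. There are 200 camera calls.

### The job

In the steel clamping fixture, push the copper-faced work board along its channel until it sits fully home against the blue stop block, then push the clamp's red lever over, past its dead point, until it snaps down into lock with the rubber foot pressing on the board. Only push: lift nothing, keep your fingers off the clamp's aluminium arm and its foot (work it by the lever), and leave the other things on the bench where they are. Finish clear of everything.

Things in the scene. Friction and masses are not known exactly. Their poses are not given: they have to be found in the camera images.
- fixture: Fixed dark steel fixture; place and yaw vary. Origin: centre of the underside of its 240 x 120 x 18 mm base plate; x along the channel towards the stop, y towards the clamp, z up. Channel: base plate top (18 mm above the bench) between two rails, inner faces at y = -47 and +47 mm, tops 25 mm above the bench, from x = -80 to +120 mm; the plate behind them is bare to x = -120.
- stop (a point): Middle of the blue stop block's face at the far end of the channel, at (105, 0, 30) mm in the fixture frame. The block's top is 42 mm above the bench.
- board: Loose work board, copper panel with brass ornament on hardwood: 110 (x) x 90 (y) x 16 mm high, about 0.35 kg. Origin: centre of its underside. It lies on the base plate between the rails (2 mm play each side), axes along the fixture's, 40 to 75 mm short of home. Fully home, its far end touches the stop and its origin is at x = +50 mm in the fixture frame.
- clamp_foot: Spring-mounted foot below the clamp arm's free end, rubber tip 18 mm across. Its origin is the arm's pivot. Locked, it presses on the board at fixture x = 60, y = 5 mm with about 5 N.
- lever_pivot (a point): Axis of the lever, at (60, 95, 65) mm in the fixture frame, running along the fixture's x. Steel cheeks 38 mm wide stand around it, y = 65 to 111 mm, up to 74 mm above the bench.
- lever_grip (a point): Point on the centre line of the lever's red round grip, 105 mm from the lever's axis. The grip is 20 mm in diameter and spans 55 to 125 mm from the axis.
- clamp_lever (a joint): Lever angle, rad. 0 = open: the lever stands 77 degrees above level, leaning to the fixture's +y. It grows as the lever is pushed over and down towards +y. Over-centre spring: below the dead point at about 0.88 it springs back to 0 (needs up to about 10 N at the grip); beyond, it snaps on by itself to its stop at 1.20 = locked (8 degrees above level) and stays.
- clamp_arm: The clamp's aluminium arm, 24 mm wide, not to be touched. Origin: its pivot, fixture (60, 85, 65) mm; it reaches 90 mm from there to its own -y, over the channel. Linked to the lever: it starts 52 degrees up and comes down level as the lever goes over.
- finial: Bystander: small turned brass finial standing beside the fixture, 36 mm across, 56 mm high. Origin: centre of its underside.
- cup: Bystander: small copper cup beside the fixture, 64 mm across, 60 mm high. Origin: centre of its underside.
- hammer: Bystander: hammer lying on the left of the bench.
- flux: Bystander: amber glass jar, 60 mm across, 110 mm high. Origin: centre of its underside.
- tin: Bystander: green tin, 72 mm across, 90 mm high, at the far edge. Origin: centre of its underside.
- bowl: Bystander: copper bowl, 120 mm across, 50 mm high. Origin: centre of its underside.
- graver: Bystander: graver (screwdriver-like tool) lying on the right of the bench.
Mind the look-alikes: they are no part of the job. Of the things like the board, leave any that is green, purple or turquoise; of the rest the smaller one is meant.

How it is judged:
On the way, in this order (a step that is already met when the one before it is completed fails the run):
1. the board is home against the stop while the lever is still open (x of board in the frame of fixture between 0.0465 and 0.053 m and z of board in the frame of fixture below 0.021 m and value of joint clamp_lever below 0.6 rad), for 0.1 s.
2. the lever has snapped into lock (value of joint clamp_lever above 1.12 rad), for 0.2 s.
At the end, for the whole second after the job is handed in: The board lies flat in the channel within 3.5 mm of fully home, at rest; the lever is locked (joint above 1.12 rad) and the rubber foot presses on the board with more than 2 N (x of board in the frame of fixture between 0.0465 and 0.053 m and z of board in the frame of fixture below 0.021 m and value of joint clamp_lever above 1.12 rad and contact force between clamp_foot and board above 2 N and linear speed of board below 0.01 m/s); the robot touches nothing.
It fails at once if the board is lifted (more than 8 mm off the base plate) or tipped (z of board in the frame of fixture above 0.026 m or angle between board's own z axis and vertical above 0.12 rad).
It fails at once if the fingers push the clamp's arm or foot instead of the lever (more than 5 N) (contact force between the fingers and clamp_arm above 5 N or contact force between the fingers and clamp_foot above 5 N).
It fails at once if another thing on the bench is moved more than 15 mm or lifted (distance of any of finial, cup, hammer, flux, tin, bowl, graver from where it was at the start of the episode above 0.015 m).
It also fails if it takes over 45 s, if anything falls off the work surface, if the arm or the gripper's body presses on something with over 40 N, if the wrist force passes 120 N, or if a joint passes its speed limit or range.

## Working session

There is one attempt and no reset: what is moved stays moved. The work goes in short steps, Python scripts to look and compute and a tool call to move; the robot and the scene stay as the last step left them, time stands still between calls to the robot, and variables do not carry over. Pictures are saved under pics/ and viewed, at most 10 in all, crops included, and the job is handed in when it is done.

Besides the shell and the picture viewer there is one more tool, called after "Emit:" by a JSON object that holds its "method" and its "body". servo_tool: Moves the arm, as the interface text tells. Its arguments: {"type":"object","properties":{"motion":{"type":"array","items":{"type":"array","items":{"type":"number"}}},"squeeze":{"type":"number"}},"required":["motion"]}

```bash
mkdir -p pics; cat > h.py <<'E'
import numpy as np, cv2
from station import ctrl
from scipy.spatial.transform import Rotation as R
def cam(name):
    o=ctrl.get_obs(); c=ctrl.camera(name)
    if name=="wrist":
        T=np.eye(4); T[:3,:3]=R.from_euler('xyz',o["eef_rot"]).as_matrix(); T[:3,3]=o["ee_pos"]
        c["w"]=T@np.array(c["hand_eye"])
    else: c["w"]=np.linalg.inv(np.array(c["camera_from_world"]))
    return c
def ray(c,u,v):
    d=c["w"][:3,:3]@np.array([(u-c["cx"])/c["fx"],-(v-c["cy"])/c["fy"],-1]); return c["w"][:3,3],d
def onz(c,u,v,z):
    p,d=ray(c,u,v); return p+d*(z-p[2])/d[2]
def proj(c,p):
    q=np.linalg.inv(c["w"])@np.append(p,1); return np.array([c["cx"]+c["fx"]*q[0]/-q[2], c["cy"]-c["fy"]*q[1]/-q[2]])
def tri(c1,a,c2,b):
    p,d=ray(c1,*a);q,e=ray(c2,*b); s=np.linalg.lstsq(np.c_[d,-e],q-p,rcond=None)[0]
    x,y=p+d*s[0],q+e*s[1]; return (x+y)/2,np.linalg.norm(x-y)
def save(n,im): cv2.imwrite(f"pics/{n}.png",im[:,:,::-1])
E
python3 - <<'E'
from h import *
for n in("scene","side"):
    c=cam(n); save(n,c["image"]); print(n,c["w"][:3,3],[k for k in c],c["fx"])
o=ctrl.get_obs();print(o)
E
```

```text
scene [ 1.48502593 -0.72973748  0.86540195] ['image', 'fx', 'fy', 'cx', 'cy', 'camera_from_world', 'w'] 612.5412462707292
side [-0.02661434 -0.74166998  0.87870287] ['image', 'fx', 'fy', 'cx', 'cy', 'camera_from_world', 'w'] 503.13460401711336
{'time_s': 0.1, 'qpos': array([ 1.15939363e+00,  3.00421903e-01,  1.52147156e+00, -2.32270067e-06,
        1.32071252e+00, -6.65657389e-02]), 'joint_vel': array([-0.00023726, -0.00224718, -0.00200133, -0.00034028,  0.00151592,
       -0.00041693]), 'tau': array([ 1.12407946e-03, -5.32641363e+01, -3.53281510e+01,  7.09531526e-02,
        2.35219148e-02, -4.41467603e-05]), 'ee_pos': array([0.18590163, 0.51761033, 0.40415955]), 'eef_rot': array([-3.14058142e+00, -6.51579546e-05,  2.79675623e+00]), 'force': array([-0.34681962,  1.09671278, -0.50161539]), 'moment': array([-0.00510393,  0.01382055,  0.04644472]), 'grip_force': 0.0, 'grip_width': 0.0940433225547633}
```

View pics/scene.png

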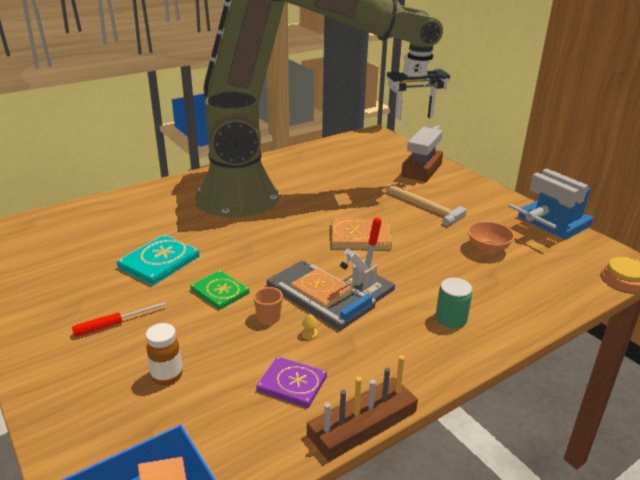

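View pics/side.png

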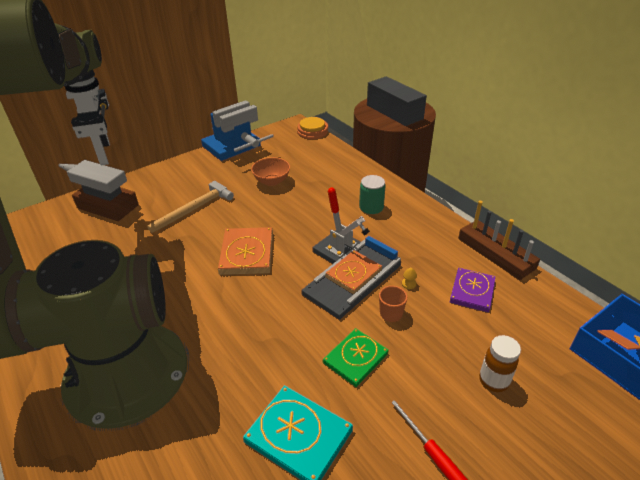

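The side view shows the copper look-alikes: the small one in the fixture (side 351,270; scene 320,284) and a larger one on the bench (side 247,250; scene 361,232). The green, purple and turquoise ones are at side (357,357), (473,288) and (298,432). I choose the small one in the fixture and check it in a close crop.

```bash
python3 - <<'E'
from h import *
a=cv2.imread("pics/scene.png")[205:335,255:405]; b=cv2.imread("pics/side.png")[180:325,290:440]
a=cv2.resize(a,(400*150//150*1,int(130*400/150)),interpolation=cv2.INTER_CUBIC); 
b=cv2.resize(b,(400,int(145*400/150)),interpolation=cv2.INTER_CUBIC)
o=np.zeros((400,800,3),np.uint8); o[:a.shape[0],:400]=a; o[:b.shape[0],400:]=b; cv2.imwrite("pics/crop.png",o)
for n in("scene","side"):
    c=cam(n); im=c["image"]; hsv=cv2.cvtColor(im,cv2.COLOR_RGB2HSV)
    x0,y0,x1,y1=(255,205,405,335) if n=="scene" else (290,180,440,325)
    for nm,m in (("blue",cv2.inRange(hsv,(95,120,60),(120,255,255))),("red",cv2.inRange(hsv,(0,220,120),(4,255,255))),("copper",cv2.inRange(hsv,(5,150,150),(14,220,255)))):
        k=np.zeros_like(m);k[y0:y1,x0:x1]=m[y0:y1,x0:x1]
        cs=cv2.findContours(k,0,2)[0]; ct=max(cs,key=cv2.contourArea); r=cv2.minAreaRect(ct)
        print(n,nm,cv2.contourArea(ct),cv2.boxPoints(r).round(1).tolist())
E
```

```text
scene blue 326.5 [[337.79998779296875, 312.0], [369.0, 291.79998779296875], [375.0, 301.1000061035156], [343.79998779296875, 321.29998779296875]]
scene red 131.5 [[368.5, 243.1999969482422], [374.1000061035156, 218.10000610351562], [380.5, 219.60000610351562], [375.0, 244.6999969482422]]
scene copper 749.5 [[331.79998779296875, 218.0], [390.3999938964844, 216.60000610351562], [391.1000061035156, 243.60000610351562], [332.3999938964844, 245.0]]
side blue 279.0 [[363.0, 243.60000610351562], [367.5, 235.1999969482422], [398.29998779296875, 251.8000030517578], [393.79998779296875, 260.20001220703125]]
side red 19.0 [[327.5, 190.5], [331.0, 187.0], [334.5, 190.5], [331.0, 194.0]]
side copper 972.5 [[326.0, 272.0], [361.6000061035156, 242.0], [381.70001220703125, 265.8999938964844], [346.1000061035156, 295.8999938964844]]
```

View pics/crop.png

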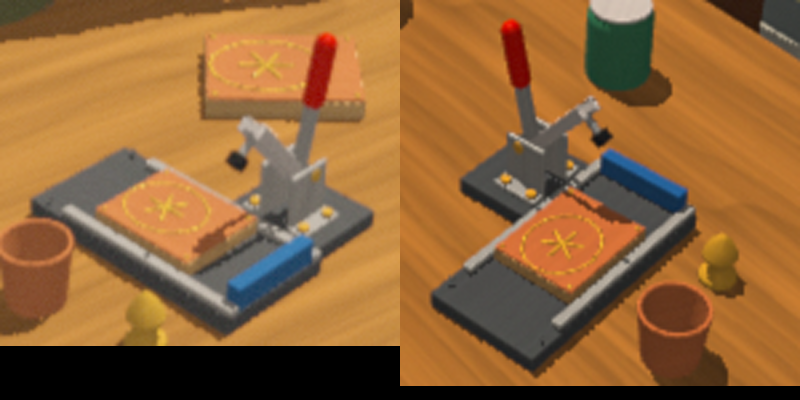

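The crop confirms it: the smaller copper board lies in the channel, the lever is open, and the cup and finial stand on the fixture's -y side. I'll fit the fixture pose from points on known-height planes.

```bash
python3 - <<'E'
from h import *
S=cam("scene"); D=cam("side")
fs=lambda x,y:(255+x/2.6667,205+y/2.6667); fd=lambda x,y:(290+(x-400)/2.6667,180+y/2.6667)
P=[("sc(-120,-60)",S,fs(32,203),.018,(-.12,-.06)),("sc(-120,60)",S,fs(128,150),.018,(-.12,.06)),("sc(120,-60)",S,fs(222,325),.018,(.12,-.06)),
("sd(-120,60)",D,fd(432,296),.018,(-.12,.06)),("sd(-120,-60)",D,fd(533,361),.018,(-.12,-.06)),("sd(120,-60)",D,fd(695,226),.018,(.12,-.06))]
A=[];B=[]
for n,c,p,z,f in P:
    w=onz(c,*p,z); print(n,w.round(4)); A.append(f);B.append(w[:2])
A=np.array(A);B=np.array(B);a=A-A.mean(0);b=B-B.mean(0)
th=np.arctan2((a[:,0]*b[:,1]-a[:,1]*b[:,0]).sum(),(a*b).sum()); M=np.array([[np.cos(th),-np.sin(th)],[np.sin(th),np.cos(th)]])
t=B.mean(0)-M@A.mean(0); print("yaw",np.degrees(th),"t",t,"res mm",((A@M.T+t-B)*1e3).round(1).tolist())
F=lambda x,y,z=0:np.append(M@np.array([x,y])+t,z)
inv=lambda w:(M.T@(w[:2]-t)).round(4)
for p in [(498,243),(545,193),(643,229),(572,290)]: print("board sd",inv(onz(D,*fd(*p),.034)))
for p in [(98,209),(138,172),(258,226),(190,266)]: print("board sc",inv(onz(S,*fs(*p),.034)))
tip,e=tri(S,fs(327,36),D,fd(511,22)); print("lever tip",inv(tip),tip,e)
g,e=tri(S,fs(314,105),D,fd(518,85)); print("grip base",inv(g),g,e)
f=lambda c,b:b
for nm,p in(("cup",(674,357)),("finial",(717,280))):
    print(nm,inv(onz(D,*fd(*p),.0)))
print("bigboard", [inv(onz(S,*fs(*p),.025)) for p in((205,100),(362,100))])
for q in[(0.105,0,.03),(.06,.095,.065),(-.12,0,.018)]: print(q,F(*q))
print("tin",inv(onz(D,372,212,0)))
E
```

```text
sc(-120,-60) [ 0.4496 -0.1571  0.018 ]
sc(-120,60) [ 0.4255 -0.0403  0.018 ]
sc(120,-60) [ 0.677  -0.1141  0.018 ]
sd(-120,60) [ 0.4128 -0.0437  0.018 ]
sd(-120,-60) [ 0.4379 -0.1567  0.018 ]
sd(120,-60) [ 0.6591 -0.1175  0.018 ]
yaw 10.383054396881567 t [ 0.54607244 -0.07802599] res mm [[-10.8, -1.6], [-8.3, -0.3], [-2.1, -1.3], [4.4, 3.1], [1.0, -2.0], [15.8, 2.1]]
board sd [-0.0483  0.0492]
board sd [0.031  0.0625]
board sd [ 0.0543 -0.0359]
board sd [-0.0478 -0.0382]
board sc [-0.0459 -0.0391]
board sc [-0.0627  0.0247]
board sc [0.0664 0.0429]
board sc [ 0.0651 -0.0382]
lever tip [0.0574 0.1295] [0.57918824 0.05969356 0.18355083] 0.000715622728864472
grip base [0.0561 0.1199] [0.57969228 0.04999281 0.11801256] 9.357671762732375e-05
cup [-0.0236 -0.1336]
finial [ 0.0763 -0.1065]
bigboard [array([-0.1161,  0.1655]), array([-0.011 ,  0.2767])]
(0.105, 0, 0.03) [ 0.64935305 -0.05910203  0.03      ]
(0.06, 0.095, 0.065) [0.58796825 0.02623206 0.065     ]
(-0.12, 0, 0.018) [ 0.42803746 -0.09965338  0.018     ]
tin [0.2431 0.1431]
```

```bash
python3 -c "
from h import *
c=cam('wrist');print(np.array(c['hand_eye']).round(3),c['fx'],c['cx'],c['cy'])"
```

```text
[[ 0.001  0.961  0.278  0.082]
 [ 1.    -0.001  0.     0.   ]
 [ 0.     0.278 -0.961  0.02 ]
 [ 0.     0.     0.     1.   ]] 399.26993825112936 322.1534188810701 238.62951069122823
```

Emit:
{"method": "servo_tool", "body": {"motion": [[0.5,2,-5,2,0],[1,5,-10,4,3],[1,7,-16,6,6],[1,10,-22,8,9],[1,12,-27,9,12],[1,15,-33,9,16],[1,17,-39,9,20],[1,20,-45,9,24],[1,23,-51,9,28],[1,25,-56,9,30],[1,26,-58,9,30],[1,26,-58,9,30],[1,26,-58,9,30]], "squeeze": 20}}

```text
time_s: 1.98
ee_pos: [0.4457, -0.0619, 0.4946]
eef_rot: [3.141, -0.0, -2.963]
force: [-0.3, -0.1, 0.5]
grip_width: 0.0001
grip_force: 0.0
```

```bash
python3 -c "
from h import *
o=ctrl.get_obs();print(o['qpos'],o['joint_vel'],o['eef_rot'],o['ee_pos'])
c=cam('wrist');save('w1',c['image'])
import pickle;c['w']=np.array(c['w']);pickle.dump({k:c[k] for k in('image','fx','fy','cx','cy','w')},open('w1.pkl','wb'))"
```

```text
[-2.19497148e-01  1.45582884e-02  1.64245606e+00  1.69077943e-04
  1.48471253e+00 -1.96919455e+00] [ 1.67276949e-02 -1.03058370e-02  2.42812526e-03 -2.99132022e-05
 -2.08882833e-03 -1.59190349e-03] [ 3.14138532e+00 -5.83649588e-05 -2.96270612e+00] [ 0.44569311 -0.06191828  0.49463719]
```

View pics/w1.png

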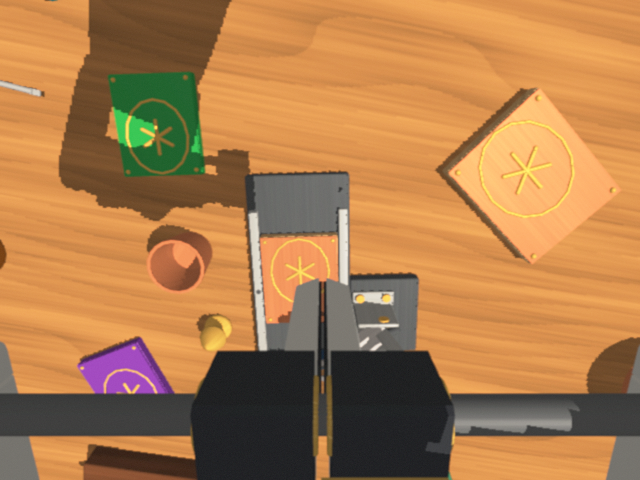

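The wrist view shows the channel running down the image: plate rear corners at (247,176) and (349,172), board rear corners at (261,236) and (338,233).

```bash
python3 -c "
from h import *
import pickle
c=pickle.load(open('w1.pkl','rb'))
P=lambda u,v,z:onz(c,u,v,z)[:2]
a,b=P(247,176,.018),P(349,172.5,.018)
r1,r2=P(261,236,.034),P(338,233,.034); f=P(267,324,.034)
l1,l2=P(252,213,.025),P(263,350,.025); e=P(417,277,.018)
for n,v in zip('a b r1 r2 f l1 l2 e'.split(),(a,b,r1,r2,f,l1,l2,e)):print(n,v.round(4))
ang=lambda d:np.degrees(np.arctan2(d[1],d[0]))
print('widths',np.linalg.norm(b-a),np.linalg.norm(r2-r1),np.linalg.norm(f-r1))
print('yaw',ang(b-a)-90,ang(r2-r1)-90,ang(f-r1),ang(l2-l1))
hsv=cv2.cvtColor(c['image'],cv2.COLOR_RGB2HSV)
m=cv2.inRange(hsv,(3,130,130),(14,230,255))[225:330,255:345]
ct=max(cv2.findContours(m,0,2)[0],key=cv2.contourArea)+[255,225];print(cv2.boxPoints(cv2.minAreaRect(ct)),cv2.approxPolyDP(ct,4,True)[:,0].tolist())
"
```

```text
a [ 0.4374 -0.1498]
b [ 0.4128 -0.0363]
r1 [ 0.5    -0.1227]
r2 [ 0.4808 -0.0365]
f [ 0.6096 -0.1001]
l1 [ 0.4774 -0.1376]
l2 [ 0.6519 -0.1004]
e [0.5225 0.0706]
widths 0.1160976390283813 0.08826753271502959 0.11188466986156533
yaw 12.251325248083702 12.614256664506684 11.623487407504454 12.006603397221498
[[259.52234 237.05911]
 [336.83862 233.96646]
 [340.26196 319.54953]
 [262.94568 322.64218]] [[336, 235], [260, 238], [267, 322], [279, 322], [280, 317], [288, 321], [292, 305], [278, 294], [269, 276], [276, 248], [296, 237], [312, 240], [328, 257], [329, 278], [337, 280]]
```

Emit:
{"method": "servo_tool", "body": {"motion": [[1,1,-1.2,-5,1],[1,1.8,-2.3,-10,2],[1,1.8,-2.3,-15,2],[1,1.8,-2.3,-20,2],[1,1.8,-2.3,-24,2],[1,1.8,-2.3,-26,2],[1,1.8,-2.3,-27,2],[1,1.8,-2.3,-27,2]]}}

```text
time_s: 3.02
ee_pos: [0.464, -0.0849, 0.2248]
eef_rot: [3.142, -0.0, -2.927]
force: [0.2, -0.3, 0.5]
grip_width: 0.0006
grip_force: 0.0
```

Emit:
{"method": "servo_tool", "body": {"motion": [[1,0.7,0.15,0,0],[1,1.5,0.3,0,0],[1,2.2,0.47,0,0],[1,2.9,0.62,0,0],[1,3.6,0.77,0,0],[1,4.3,0.91,0,0],[1,5,1.06,0,0],[1,5.4,1.15,0,0],[1,5.7,1.21,0,0],[1,5.8,1.23,0,0],[1,5.8,1.23,0,0]]}}

```text
time_s: 4.4
ee_pos: [0.522, -0.0731, 0.2248]
eef_rot: [3.141, -0.001, -2.928]
force: [-5.6, 0.0, 4.8]
grip_width: 0.0005
grip_force: 2.8
```

```bash
python3 -c "
from h import *
c=cam('side');print(ctrl.get_obs()['force']);im=c['image'][170:330,280:440];save('s2',cv2.resize(im,(560,560),interpolation=cv2.INTER_CUBIC))"
```

```text
[-4.88362469 -0.55423985  5.30697301]
```

View pics/s2.png

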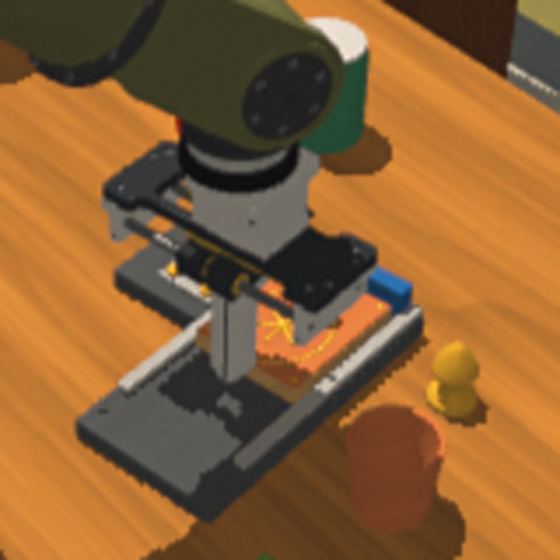

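The board is moving with the fingers and a small gap to the blue stop remains (about 370,295 in the crop). I'll keep pushing gently.

Emit:
{"method": "servo_tool", "body": {"motion": [[1,0.2,0.04,0,0],[1,0.4,0.08,0,0],[1,0.6,0.13,0,0],[1,0.6,0.13,0,0]]}}

```text
time_s: 4.95
ee_pos: [0.5281, -0.0718, 0.2248]
eef_rot: [3.141, -0.001, -2.928]
force: [-4.2, -0.8, 4.2]
grip_width: 0.0007
grip_force: 2.3
```

Emit:
{"method": "servo_tool", "body": {"motion": [[1,0.1,0.02,0,0],[1,0.2,0.04,0,0],[1,0.3,0.06,0,0],[1,0.3,0.06,0,0]]}}

```text
time_s: 5.45
ee_pos: [0.53, -0.0715, 0.2247]
eef_rot: [3.141, -0.006, -2.928]
force: [-19.1, -4.4, 15.8]
grip_width: 0.0006
grip_force: 10.4
```

The force rose to about 20 N at the predicted spot, so the board is home. Now back off, rise and check from above.

Emit:
{"method": "servo_tool", "body": {"motion": [[1,-1,-0.2,0,0],[1,-3,-0.6,0,0],[1,-4,-0.8,4,0],[1,-6,-0.8,10,0],[1,-8,-0.8,16,0],[1,-9,-0.8,22,0],[1,-9,-0.8,26,0],[1,-9,-0.8,26,0],[1,-9,-0.8,26,0]]}}

```text
time_s: 6.58
ee_pos: [0.4409, -0.0791, 0.4837]
eef_rot: [3.141, -0.001, -2.928]
force: [0.7, 1.2, -0.3]
grip_width: 0.0004
grip_force: 0.0
```

```bash
python3 -c "
from h import *
c=cam('side');s=cam('scene');w=cam('wrist');print(ctrl.get_obs()['ee_pos'])
g=lambda im,y,x:cv2.resize(im[y:y+150,x:x+150],(400,400),interpolation=cv2.INTER_CUBIC)
save('s3',np.hstack([g(s['image'],200,255),g(c['image'],180,290)]))"
```

```text
[ 0.44105451 -0.07919427  0.4834311 ]
```

View pics/s3.png

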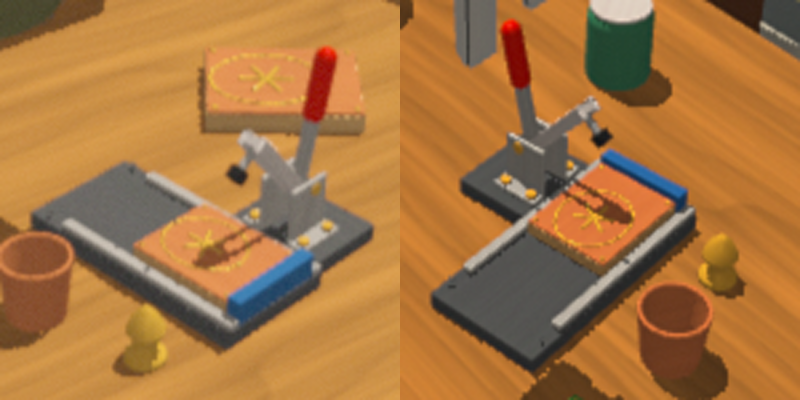

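Both views show the board against the blue stop and the lever still open. Next I'll move to the lever's -y side, above the clamp.

Emit:
{"method": "servo_tool", "body": {"motion": [[1,4,3,0,0],[1,9,6.5,0,0],[1,13,9.5,0,0],[1,14.3,10.3,0,0],[1,14.3,10.3,-5,0],[1,14.3,10.3,-9,0],[1,14.3,10.3,-12,0],[1,14.3,10.3,-13,0],[1,14.3,10.3,-13,0]]}}

```text
time_s: 7.85
ee_pos: [0.584, 0.0238, 0.3545]
eef_rot: [3.141, -0.001, -2.928]
force: [0.5, -0.1, -0.8]
grip_width: 0.0002
grip_force: 0.0
```

```bash
python3 -c "
from h import *
t=np.array([.5425,-.0681]);M=R.from_euler('z',12,degrees=True).as_matrix()[:2,:2]
p=np.array(ctrl.get_obs()['ee_pos']);f=M.T@(p[:2]-t);print(p,f)
for ph in (77,70,60,50,40,30,22,14):
    a=np.radians(ph);y=.095+.095*np.cos(a)-.010*np.sin(a);z=.065+.095*np.sin(a)+.010*np.cos(a)
    w=M@[.06,y-.0125]+t; print(ph,((np.append(w,z+.199)-[.584,.0242,.354])*100).round(1))
c=cam('side');s=cam('scene')
g=lambda im,y,x:cv2.resize(im[y:y+150,x:x+150],(400,400),interpolation=cv2.INTER_CUBIC)
save('s4',np.hstack([g(s['image'],170,285),g(c['image'],130,260)]))"
```

```text
[0.58402983 0.023817   0.35448956] [0.05973292 0.08127386]
77 [-0.2  1.2  0.5]
70 [-0.5  2.3  0.3]
60 [-0.8  3.9 -0.3]
50 [-1.1  5.3 -1.1]
40 [-1.4  6.6 -2.1]
30 [-1.6  7.6 -3.4]
22 [-1.7  8.3 -4.5]
14 [-1.9  8.9 -5.7]
```

View pics/s4.png

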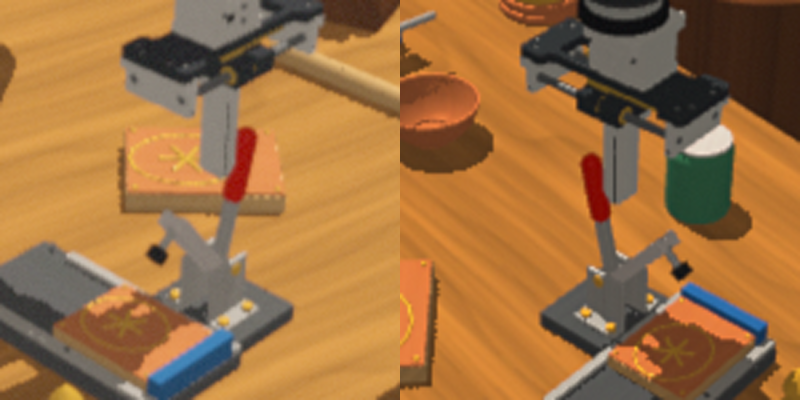

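The closed fingers hang beside the red grip on its -y side, clear of the arm. Now push along the arc.

Emit:
{"method": "servo_tool", "body": {"motion": [[1,-0.1,0.6,0,0],[1,-0.2,1.2,0,0],[1,-0.3,1.7,-0.1,0],[1,-0.5,2.3,-0.2,0],[1,-0.6,3.1,-0.4,0],[1,-0.8,3.9,-0.7,0],[1,-0.8,3.9,-0.7,0]]}}

```text
time_s: 8.82
ee_pos: [0.5761, 0.0627, 0.3481]
eef_rot: [-3.139, 0.002, -2.928]
force: [3.9, -8.3, -1.4]
grip_width: 0.0003
grip_force: 4.2
```

Emit:
{"method": "servo_tool", "body": {"motion": [[1,-0.2,0.7,-0.4,0],[1,-0.3,1.4,-0.8,0],[1,-0.5,2.1,-1.3,0],[1,-0.6,2.7,-1.8,0],[1,-0.7,3.2,-2.4,0],[1,-0.8,3.7,-3.1,0],[1,-0.9,4.1,-3.7,0],[1,-0.9,4.4,-4.2,0],[1,-1,4.6,-4.6,0],[1,-1,4.6,-4.6,0]]}}

```text
time_s: 10.07
ee_pos: [0.5658, 0.1089, 0.3012]
eef_rot: [3.142, -0.001, -2.928]
force: [0.3, 0.4, -0.2]
grip_width: 0.0007
grip_force: 0.0
```

```bash
python3 -c "
from h import *
c=cam('side');s=cam('scene');print(ctrl.get_obs()['force'])
g=lambda im,y,x:cv2.resize(im[y:y+150,x:x+150],(400,400),interpolation=cv2.INTER_CUBIC)
save('s5',np.hstack([g(s['image'],190,285),g(c['image'],150,260)]))"
```

```text
[ 0.26539317  0.12512792 -0.0688096 ]
```

View pics/s5.png

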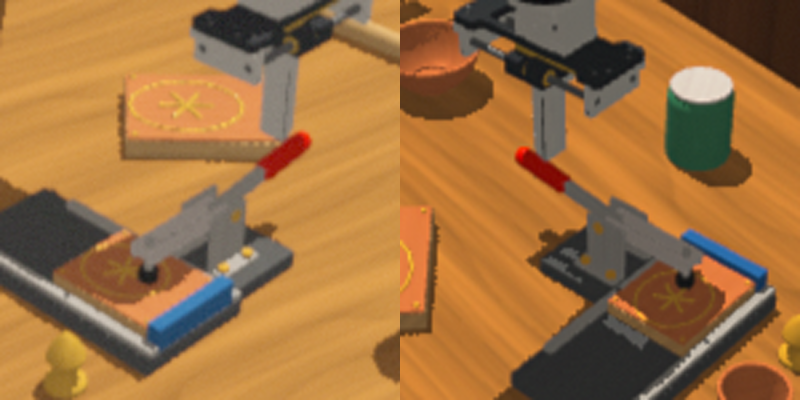

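The lever is down, the foot sits on the board and the fingers carry no load. I'll retreat upward and check the lever angle.

Emit:
{"method": "servo_tool", "body": {"motion": [[1,0,0,4,0],[1,0,0,9,0],[1,-3,0,14,0],[1,-6,3,18,0],[1,-9,6,18,0],[1,-12,10,18,0],[1,-14,12,18,0],[1,-14,12,18,0],[1,-14,12,18,0]]}}

```text
time_s: 11.3
ee_pos: [0.4263, 0.2284, 0.4818]
eef_rot: [-3.141, 0.0, -2.928]
force: [-0.1, 0.4, -0.1]
grip_width: 0.0003
grip_force: 0.0
```

```bash
python3 -c "
from h import *
c=cam('side');s=cam('scene');print(ctrl.get_obs()['force'],ctrl.get_obs()['ee_pos'])
t=np.array([.5425,-.0681]);M=R.from_euler('z',12,degrees=True).as_matrix()[:2,:2]
# tip of grip from the last crops, plus locked prediction
p,e=tri(s,(285+305/2.667,190+138/2.667),c,(260+121/2.667,150+153/2.667));f=M.T@(p[:2]-t);print(f,p[2],e,'angle',np.degrees(np.arctan2(p[2]-.065,f[1]-.095)))
g=lambda im,y,x:cv2.resize(im[y:y+150,x:x+150],(400,400),interpolation=cv2.INTER_CUBIC)
save('s6',np.hstack([g(s['image'],190,285),g(c['image'],150,260)]))"
```

```text
[-0.30943448 -0.69245174 -0.23745397] [0.42650964 0.2281628  0.48159794]
[0.06319895 0.21020443] 0.0808266814947397 0.00016904950312829445 angle 7.8222779166560485
```

View pics/s6.png

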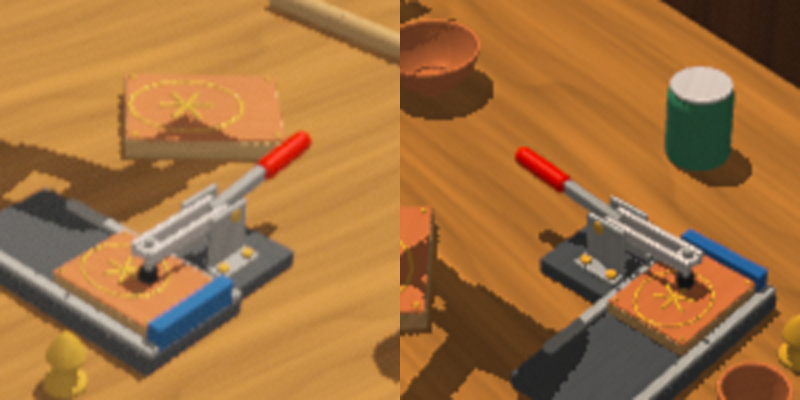

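The lever stands at 7.8° above level (locked), with the foot on the board, the board at the stop and the robot clear.

```bash
python3 -c "
from station import ctrl
print(ctrl.hand_in())"
```

```text
the job is handed in; nothing more can be done
None
```

I handed the job in: the board is home against the stop, the lever measures about 8° above level (locked), the foot rests on the board though its force was not measured, and the robot is clear; no verdict came back.

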